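Fetch the tee fitting from behind the filters

TASK

Two upright filters block the tee fitting that lies behind them on the white storage board: park both filters standing on the dark parking mat, then fetch the tee and lay it flat inside the shallow job tray while they are parked. Then stand each filter back in the middle of the same round pad on the board that it was taken from. Keep the filters upright throughout and do not disturb the multimeter or the marker.

Things in the scene. Friction and masses are not known exactly. Their poses are not given: they have to be found in the camera images.
- slim_filter: The taller, slimmer filter housing, bare aluminium, round, standing upright, 0.25 kg: barrel 44 mm in diameter from 9 to 106 mm above its underside (grip it there, about 88 mm up), foot 48 mm in diameter, above the barrel a shoulder and a narrow port 24 then 18 mm in diameter up to 130 mm. Origin: centre of its underside; z up along its axis.
- squat_filter: The shorter, wider filter, grey plastic with a flat steel head, round, standing upright, 0.3 kg: body 52 mm in diameter up to 94 mm (grip it there, about 76 mm up), head 49 mm in diameter up to 104 mm. Origin: centre of its underside; z up along its axis.
- tee_fitting: Pale metal tee with a blue end, flat, 0.12 kg. Origin: under mid-run, on the surface it lies on; z up. Run: bar 22 mm thick, 11 mm up, along own u=(-0.467,0.884), from -59 mm (blue end, 17 mm long, 18 thick) to +58 mm. Branch 18 mm thick, at +9 mm along u, points along own w=(0.884,0.467) to 30 mm from the run axis. Grip the run across w, clear of the branch, e.g. at own (0.008,-0.015) m.
- storage_board: White board, fixed, 130 mm (its x) by 200 mm (its y) by 8 mm thick, with two round pads on its robot side and the tee on its far side. Origin: centre of its underside; top 8 mm up.
- pad_a: Round flat black pad, fixed on the storage board, 62 mm in diameter, 3 mm thick; one filter stands centred on it at the start (either one). Left one of the two seen from the robot. Origin: centre of its underside; its top is 3 mm higher, 11 mm above the worktop.
- pad_b: The same kind of pad, right one of the two seen from the robot, 92 mm from the other; the other filter stands centred on it at the start.
- parking_mat: Flat dark rubber mat with a grey field, fixed on the worktop to one side of the board (left or right), 120 mm (its x) by 210 mm (its y), 4 mm thick. Room for both filters side by side along y. Origin: centre of its underside; top 4 mm up.
- job_tray: Shallow open pale aluminium tray, fixed on the worktop to the other side of the board, 130 mm (its x) by 160 mm (its y, the long way) outside, walls 5 mm thick and 12 mm high, floor 5 mm thick. The tee fits flat with its run along y. Origin: centre of its underside.
- multimeter: Hand multimeter lying loose on the worktop at the right, behind the side area, 147 by 110 mm, 48 mm high. A bystander: leave it. Origin: centre of its underside.
- marker_black: Marker pen with a black cap lying loose on the worktop in front of the board, about 120 mm long, 16 mm high. A bystander: leave it. Origin: centre of its underside.
Not all that is in view belongs to the job. What is shaped like the slim_filter but yellow is not meant.

How it is judged (in metres and radians):
On the way, in this order (a step that is already met when the one before it is completed fails the run):
1. both filters stand on the parking mat, let go, and the tee has not been moved yet (x of slim_filter in the frame of parking_mat between -0.055 and 0.055 m and y of slim_filter in the frame of parking_mat between -0.1 and 0.1 m and z of each of slim_filter, squat_filter in the frame of parking_mat below 0.009 m and angle between each of slim_filter, squat_filter's own z axis and vertical below 0.08 rad and linear speed of each of slim_filter, squat_filter below 0.02 m/s and contact force between each of slim_filter, squat_filter and the fingers below 0.2 N and x of squat_filter in the frame of parking_mat between -0.055 and 0.055 m and y of squat_filter in the frame of parking_mat between -0.1 and 0.1 m and distance of tee_fitting from where it was at the start of the episode below 0.015 m), for 0.2 s.
2. the tee lies flat in the job tray, let go, with both filters still on the mat (x of tee_fitting in the frame of job_tray between -0.055 and 0.055 m and y of tee_fitting in the frame of job_tray between -0.03 and 0.03 m and z of tee_fitting in the frame of job_tray below 0.009 m and angle between each of tee_fitting, slim_filter, squat_filter's own z axis and vertical below 0.08 rad and linear speed of each of tee_fitting, slim_filter, squat_filter below 0.02 m/s and contact force between each of tee_fitting, slim_filter, squat_filter and the fingers below 0.2 N and x of slim_filter in the frame of parking_mat between -0.055 and 0.055 m and y of slim_filter in the frame of parking_mat between -0.1 and 0.1 m and z of each of slim_filter, squat_filter in the frame of parking_mat below 0.009 m and x of squat_filter in the frame of parking_mat between -0.055 and 0.055 m and y of squat_filter in the frame of parking_mat between -0.1 and 0.1 m), for 0.2 s.
At the end, for the whole second after the job is handed in: Each filter stands upright and at rest on the pad it came from, within 12 mm of where it stood at the start; the tee lies flat on the floor inside the job tray; all is let go (distance of each of slim_filter, squat_filter from where it was at the start of the episode below 0.012 m and angle between each of slim_filter, squat_filter's own z axis and vertical below 0.06 rad and linear speed of each of slim_filter, squat_filter below 0.01 m/s and contact force between each of slim_filter, squat_filter, tee_fitting and the fingers below 0.2 N and x of tee_fitting in the frame of job_tray between -0.055 and 0.055 m and y of tee_fitting in the frame of job_tray between -0.03 and 0.03 m and z of tee_fitting in the frame of job_tray below 0.009 m and angle between tee_fitting's own z axis and vertical below 0.08 rad and linear speed of tee_fitting below 0.02 m/s); the robot touches nothing.
It fails at once if a filter is tipped by more than 0.5 rad (angle between any of slim_filter, squat_filter's own z axis and vertical above 0.5 rad).
It fails at once if the multimeter or the marker is moved by more than 20 mm (distance of any of multimeter, marker_black from where it was at the start of the episode above 0.02 m).
It also fails if it takes over 128 s, if anything falls off the work surface, if the arm or the gripper's body presses on something with over 40 N, if the wrist force passes 120 N, or if a joint passes its speed limit or range.

ROBOT

A 6-joint arm with a two-finger parallel gripper is mounted at the origin on a cart in front of the work surface, level with it; the furniture and walls round the work are solid. World frame = base frame: x ahead of the robot, y to its left, z up, the work surface at z = 0. Lengths are in mm, angles in rad, forces in N, time in s.
With the tool pointing down it reaches from about 350 to 875 mm from the base axis. Payload 4.2 kg.
Tool frame: the origin (TCP) lies between the finger pads; the fingertips stand 14 mm ahead of it and the grasp point (between the pads) lies 5 mm behind it; z points along the fingers, y is the line along which they close (so a half turn about z gives the same grasp; the last joint's range is limited). The gripper opens to 85 mm and grips with 20 to 120 N. Pads are 22 mm wide; open, the fingers measure 114 mm over their backs; the gripper's body (76 mm by 85 mm) begins 54 mm behind the grasp point. The pads swing forward as they close: fully open they stand 13 mm farther back than shut.
Start: joints at [1.425, 0.385, 0.008, 0, -1.194, -0.259], TCP at [246.113, 574.48, 245.312] pointing down, gripper open.
Joint ranges: [-3.14, 3.14], [-1.21, 2.06], [-1.07, 1.41], [-3.16, 2.05], [-2.99, -0.16], [-3.1, 3.1]. Speed limits (rad/s): [2.79, 2.79, 3.14, 3.14, 3.14, 3.14].

INTERFACE

Orientations are given as a unit quaternion [x, y, z, w].
In Python, from bench import * gives the robot as it stands.
- The arm moves only by the tool carry_out, never from a script. Its argument "motion" is a list of rows, each a list of 7 numbers: the turn, a rotation vector about the tool's x, y, z in rad, then the shift along the tool's x, y, z in mm, then the opening, from -1 (shut) to 1 (fully open), so that 0 is half open. A call has 1 to 5 rows; each row is the pose to reach, as a shift and turn from the pose commanded when the call began, along the tool's axes at that moment; what a row does not reach only later rows make up. A row lasts 1/8 s, in which the tool goes at most 62.5 mm and 10.7 degrees, less where a joint would pass 70% of its speed; a pose out of reach is approached as far as the arm can. A call with a gripper value outside its range is refused whole. The fingers move at their own pace and stop on an object; the grip force is fixed at half the most. Time passes only in rows, so rows that repeat a pose let the fingers close. It gives the time, the measured TCP pose, the force, the opening and the grip force at its end, in the units of the state.
- read_state(): the state, without advancing time (a new reading comes with each control period).
- get_image(name): name is "scene" or "top"; returns a dict with "color" (480x640x3 uint8, blue, green, red), "mtx" (3x3 intrinsics, pixels), "position" and "orientation" of the camera in the world. Camera axes: x right, y down, z forward; pixel columns grow to the right and rows downward; lengths in mm; the calibration is good to about 2 mm. A picture is of the moment at which its call begins. There is no depth.
- job_done(): hands the job in; it is judged then, once.
The state is a dict: "clock": time; "joints": joint angles; "joint_vel": joint speeds; "joint_efforts": joint torques, N m; "position": TCP position; "ee_rot": TCP orientation; "contact_force": force on the tool from outside, world axes, zero at the start; "wrist_torque": the same for the moment, N m; "gripper_width": finger opening in mm; "grasp_force": force on a finger pad.
Only numpy, scipy, OpenCV 4.12 (cv2) and the standard library are available. Lean on these libraries where they do the work, as an engineer would, in place of code of your own. Each camera call takes 0.05 s, during which the arm holds its last target. There are 200 camera calls.

## Working session

There is one attempt and no reset: what is moved stays moved. The work goes in short steps, Python scripts to look and compute and a tool call to move; the robot and the scene stay as the last step left them, time stands still between calls to the robot, and variables do not carry over. Pictures are saved under pics/ and viewed, at most 14 in all, crops included, and the job is handed in when it is done.

Besides the shell and the picture viewer there is one more tool, called after "Call:" in YAML: its name, and indented under it one key for each argument. carry_out: Moves the arm, as the interface text tells. Its arguments: {"type":"object","properties":{"motion":{"type":"array"}},"required":["motion"]}

```bash
ls; mkdir -p pics
cat > h.py <<'E'
from bench import *
import numpy as np, cv2
from scipy.spatial.transform import Rotation as R
def ray(im,u,v):
    d=R.from_quat(im["orientation"]).apply(np.linalg.inv(im["mtx"])@[u,v,1.0]); return np.array(im["position"],float),d
def onz(im,u,v,z):
    p,d=ray(im,u,v); return p+d*(z-p[2])/d[2]
def proj(im,P):
    c=R.from_quat(im["orientation"]).inv().apply(np.array(P,float)-im["position"]); q=np.array(im["mtx"])@c; return q[:2]/q[2]
E
python3 - <<'E'
from h import *
print(read_state())
for n in("scene","top"):
    im=get_image(n); cv2.imwrite(f"pics/{n}0.png",im["color"]); print(n,im["mtx"],im["position"],R.from_quat(im["orientation"]).as_matrix().round(3))
E
```

```text
pics
{'clock': 0.0, 'joints': array([ 1.42458445e+00,  3.85550075e-01,  6.58067678e-03, -4.97146400e-04,
       -1.19396702e+00, -2.58589865e-01]), 'joint_vel': array([ 0.00167204, -0.00013812,  0.0009627 ,  0.00092788, -0.00010017,
       -0.00030493]), 'joint_efforts': array([ 1.06273109e-05, -3.92287123e+01,  1.88398308e+01,  4.18614417e+00,
       -4.64095589e-03,  3.90541018e-06]), 'position': array([245.91571734, 573.97299509, 244.20805464]), 'ee_rot': array([ 9.79567746e-01, -2.01111493e-01, -1.70576646e-04,  1.08132978e-03]), 'contact_force': array([ 0.02313131, -0.33035755,  0.34339742]), 'wrist_torque': array([0.03869427, 0.00890711, 0.03557854]), 'grasp_force': 0.0, 'gripper_width': 85.46973830124216}
scene [[586.49217694   0.         321.58455072]
 [  0.         586.49217694 236.46755197]
 [  0.           0.           1.        ]] [-285.1560504  -545.01980091  709.94960855] [[ 0.518 -0.494  0.698]
 [-0.855 -0.28   0.436]
 [-0.02  -0.823 -0.567]]
top [[441.50903673   0.         324.48603573]
 [  0.         441.50903673 240.07714747]
 [  0.           0.           1.        ]] [367.74415701 -50.74748851 877.82991491] [[-0.022 -0.983  0.18 ]
 [-1.     0.02  -0.013]
 [ 0.009 -0.18  -0.984]]
```

View pics/scene0.png

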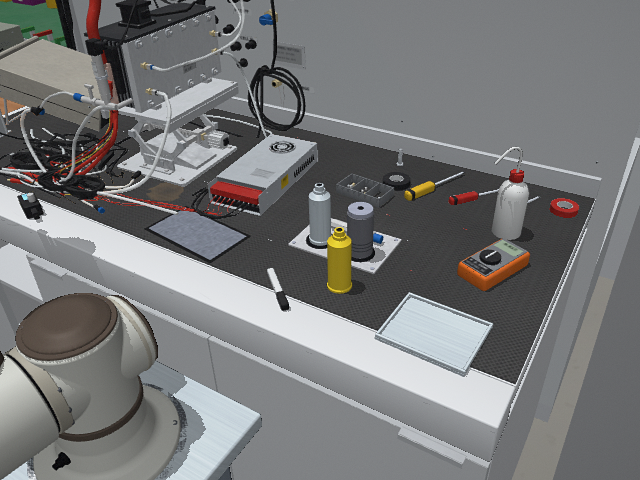

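View pics/top0.png

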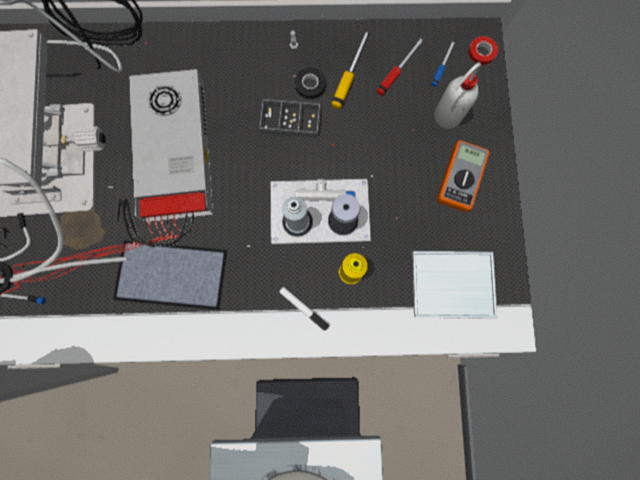

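Candidates for the slim filter are aluminium at scene (319,215) / top (295,210), yellow decoy at scene (340,262) / top (353,267), and the white wash bottle at scene (510,205). For the squat filter there is only the grey one, at scene (360,230) / top (345,210). The tee, with its blue end, is at top (322,190). By the description I choose the bare aluminium one. The mat is at top (172,275), on the left, and the tray is at top (455,283), on the right. Next is a close crop to check.

Run:
```python
import cv2,numpy as np
t=cv2.imread("pics/top0.png")[165:290,260:385]; s=cv2.imread("pics/scene0.png")[175:300,280:410]
a=cv2.resize(t,(400,400),interpolation=cv2.INTER_CUBIC); b=cv2.resize(s,(400,400*125//130),interpolation=cv2.INTER_CUBIC)
o=np.zeros((400,800,3),np.uint8); o[:,:400]=a; o[:b.shape[0],400:]=b; cv2.imwrite("pics/crop.png",o)
```

```text
(no output)
```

View pics/crop.png

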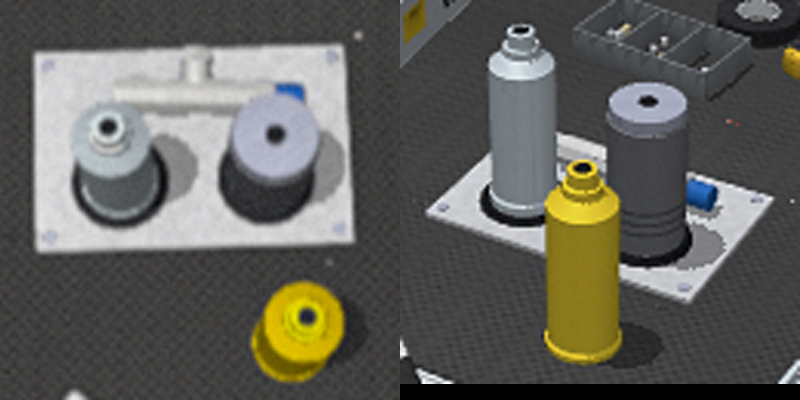

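The crop confirms it. The aluminium slim filter stands on the left pad (port hole at crop (107,127)). The grey squat one stands on the right pad (hole at (275,134)). The tee lies behind with its branch pointing away and its blue end on the right at (290,92). The yellow decoy at (306,317) stands in front, to the right.

Run:
```python
from h import *
T=get_image("top");S=get_image("scene")
f=lambda a:np.round(a,1)
def hole(im,u,v,r=5):
    g=cv2.cvtColor(im["color"],cv2.COLOR_BGR2GRAY).astype(float); u0,v0=int(round(u)),int(round(v))
    p=g[v0-r:v0+r+1,u0-r:u0+r+1]; w=np.clip(p.max()*.55-p,0,None); yy,xx=np.mgrid[v0-r:v0+r+1,u0-r:u0+r+1]
    return (w*xx).sum()/w.sum(),(w*yy).sum()/w.sum()
def tri(a,b):
    p,d=ray(T,*a);q,e=ray(S,*b); d=d/np.linalg.norm(d);e=e/np.linalg.norm(e)
    s,t=np.linalg.lstsq(np.c_[d,-e],q-p,rcond=None)[0]; return (p+s*d+q+t*e)/2,np.linalg.norm(p+s*d-q-t*e)
for n,t,s,z in(("slim",(293.4,204.7),(319.3,184.4),141),("squat",(345.9,206.9),(360.9,207.8),115),("yellow",(355.6,264),(339,230),130)):
    a=hole(T,*t,r=3);b=hole(S,*s,r=3); print(n,f(a),f(b),f(onz(T,*a,z)),f(onz(S,*b,z)),f(tri(a,b)[0]),tri(a,b)[1])
c=T["color"];hsv=cv2.cvtColor(c,cv2.COLOR_BGR2HSV);g=hsv[...,2]
def quad(mask,box,z,n):
    m=np.zeros_like(mask);x0,y0,x1,y1=box;m[y0:y1,x0:x1]=mask[y0:y1,x0:x1]
    cs=max(cv2.findContours(m,cv2.RETR_EXTERNAL,cv2.CHAIN_APPROX_NONE)[0],key=cv2.contourArea)
    P=np.array([onz(T,u,v,z)[:2] for u,v in cv2.convexHull(cs)[:,0].astype(float)],np.float32)
    print(n,[f(x) if not np.isscalar(x) else round(x,1) for x in cv2.minAreaRect(P)])
quad((g>150).astype(np.uint8)*255,(262,172,378,250),8,"board")
quad((g>150).astype(np.uint8)*255,(405,243,500,306),12,"tray(cut)")
quad((g>85).astype(np.uint8)*255,(122,240,230,306),4,"matfield")
bl=((hsv[...,0]>95)&(hsv[...,0]<125)&(hsv[...,1]>130)).astype(np.uint8)*255
bl[:165]=0;bl[210:]=0;bl[:,:330]=0;bl[:,370:]=0
m=cv2.boundingRect(bl);print("blue",m,f(onz(T,m[0]+m[2]/2,m[1]+m[3]/2,15)))
for u,v,z,n in((412.5,252,12,"trayTL"),(493.5,251,12,"TR"),(496,315.5,12,"BR"),(415,317,12,"BL"),(122,244,4,"matTL"),(226,251,4,"TR"),(219,308,4,"BR"),(116,298,4,"BL"),(296,193.5,22,"teeL"),(345,194,20,"teeblue"),(322,181,15,"branchtip"),(280,288,16,"mk1"),(327,326,16,"mk2"),(459,140,48,"mmTL"),(489,148,48,"mmTR"),(440,203,48,"mmBL"),(467,210,48,"mmBR")): print(n,f(onz(T,u,v,z)))
# tee near row profile
for u in(300,305,310,332): print(u,g[172:205,u])
```

```text
slim [293.3 204.2] [319. 183.] [566.4  -8.3 141. ] [571.2  -7.  141. ] [566.2  -9.1 143.9] 1.7393446305413063
squat [345.7 206.6] [360.3 207.6] [ 567.3 -100.1  115. ] [ 567.4 -101.6  115. ] [ 567.9 -100.6  114.3] 1.3482329771978405
yellow [355.6 263.4] [339.  229.2] [ 463.1 -112.9  130. ] [ 463.4 -114.2  130. ] [ 463.5 -113.4  129.6] 1.1954510650709937
board [array([588.5, -53.8]), array([129.9, 198.1]), 0.6]
tray(cut) [array([ 445.9, -315.2]), array([160.1, 106.4]), 88.8]
matfield [array([467.8, 247.2]), array([203.7, 111.4]), 83.3]
blue (347, 192, 8, 4) [ 619.6 -118.1   15. ]
trayTL [ 498.7 -236.8   12. ]
TR [ 497.4 -398.5   12. ]
BR [ 370.8 -391.8   12. ]
BL [ 371.4 -234.2   12. ]
matTL [527.9 342.7   4. ]
TR [509.5 134.9   4. ]
BR [397.1 146.4   4. ]
BL [420.8 347.9   4. ]
teeL [620.7  -7.1  22. ]
teeblue [ 618.3 -105.6   20. ]
branchtip [648.1 -59.9  15. ]
mk1 [432.6  26.2  16. ]
mk2 [358.1 -63.5  16. ]
mmTL [ 717.7 -335.3   48. ]
mmTR [ 699.7 -394.    48. ]
mmBL [ 588.5 -288.2   48. ]
mmBR [ 573.4 -339.8   48. ]
300 [ 67  66  67  71  65  69  69  75 121 174 198 207 203 208 207 204 201 184
 186 187 199 217 219 216 199 161 163 167 164 163 155 153 156]
305 [ 62  59  63  70  69  59  60  80 129 180 201 209 211 209 210 203 192 182
 184 187 202 216 220 220 194 165 145 147 168 196 198 184 175]
310 [ 70  66  71  67  75  66  64  81 154 196 212 210 209 206 202 208 208 200
 193 191 203 219 219 221 207 174 150 140 139 175 198 205 206]
332 [ 71  68  74  67  69  66  73 109 168 206 211 208 208 206 210 214 210 192
 177 182 194 201 207 209 204 180 150 141 139 164 181 181 161]
```

Call:
carry_out:
  motion:
    - [0, 0, 0.17, 47, 37, 0, 1]
    - [0, 0, 0.34, 94, 74, 0, 1]
    - [0, 0, 0.51, 141, 111, 0, 1]
    - [0, 0, 0.68, 188, 148, 0, 1]
    - [0, 0, 0.85, 236, 185, 0, 1]

```text
clock: 0.82
position: [390.7, 309.7, 245.4]
ee_rot: [0.808, -0.589, 0.0, -0.0]
contact_force: [0.5, 0.5, -0.2]
gripper_width: 84.9
grasp_force: 0.0
```

```bash
cat >> h.py <<'E'
def go(x,y,z,yaw=-np.pi/2):
    s=read_state(); r=R.from_quat(s["ee_rot"]); M=R.from_matrix(np.array([[np.cos(yaw),np.sin(yaw),0],[np.sin(yaw),-np.cos(yaw),0],[0,0,-1]]))
    print("turn",(r.inv()*M).as_rotvec().round(3),"shift",r.inv().apply(np.array([x,y,z])-s["position"]).round(1),"pos",s["position"].round(1),"w",round(s["gripper_width"],1),"t",s["clock"],s["joints"].round(2))
E
python3 -c "
from h import *
go(566.5,-9,245)"
```

```text
turn [-0.     0.     0.311] shift [357.2 -69.9   0.4] pos [390.7 309.7 245.4] w 84.9 t 0.825 [ 1.    0.17 -0.29  0.   -1.11 -0.69]
```

Call:
carry_out:
  motion:
    - [0, 0, 0.07, 59, -11.5, 0, 1]
    - [0, 0, 0.14, 118, -23, 0, 1]
    - [0, 0, 0.21, 177, -34.5, 0, 1]
    - [0, 0, 0.28, 236, -46, 0, 1]
    - [0, 0, 0.311, 295, -58, 0, 1]

```text
clock: 1.45
position: [537.6, 47.3, 245.4]
ee_rot: [0.708, -0.706, 0.0, -0.0]
contact_force: [0.8, 0.4, -0.2]
gripper_width: 85.2
grasp_force: 0.0
```

```bash
python3 -c "
from h import *
go(566.5,-9,95)"
```

```text
turn [-0.     0.     0.004] shift [ 56.4 -28.6 150.4] pos [537.6  47.3 245.4] w 85.2 t 1.45 [ 0.39  0.24 -0.2  -0.   -1.13 -0.38]
```

Call:
carry_out:
  motion:
    - [0, 0, 0.004, 56.4, -28.6, 0, 1]
    - [0, 0, 0.004, 56.4, -28.6, 0, 1]
    - [0, 0, 0.004, 56.4, -28.6, 50, 1]
    - [0, 0, 0.004, 56.4, -28.6, 100, 1]
    - [0, 0, 0.004, 56.4, -28.6, 150, 1]

```text
clock: 2.08
position: [565.6, -6.5, 94.2]
ee_rot: [0.708, -0.706, 0.0, -0.0]
contact_force: [-0.4, 0.5, -0.2]
gripper_width: 85.4
grasp_force: 0.0
```

```bash
python3 -c "
from h import *
go(566.5,-9,95)
im=get_image('scene');cv2.imwrite('pics/s1.png',cv2.resize(im['color'][130:310,240:440],(800,720))[:600])"
```

```text
turn [-0.001  0.     0.002] shift [ 2.5 -0.9 -0.8] pos [565.6  -6.5  94.2] w 85.4 t 2.075 [ 0.27  0.44 -0.33 -0.   -0.8  -0.27]
```

View pics/s1.png

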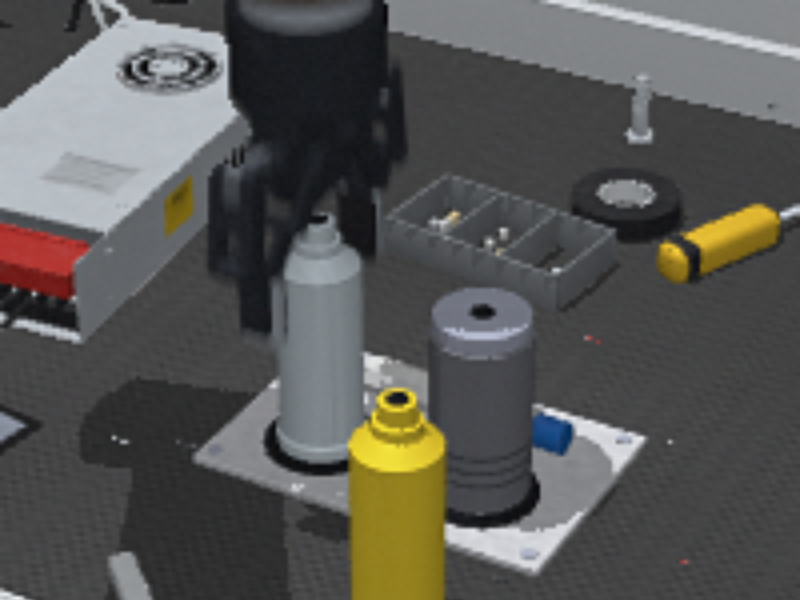

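The fingers straddle the slim filter (port at crop (320,222)) and touch nothing, so I close.

Call:
carry_out:
  motion:
    - [0, 0, 0, 2, -0.5, -1, 1]
    - [0, 0, 0, 2, -0.5, -1, -1]
    - [0, 0, 0, 2, -0.5, -1, -1]
    - [0, 0, 0, 2, -0.5, -1, -1]
    - [0, 0, 0, 2, -0.5, -1, -1]

```text
clock: 2.75
position: [567.7, -8.9, 98.7]
ee_rot: [0.708, -0.707, 0.001, -0.002]
contact_force: [0.1, 0.4, 6.2]
gripper_width: 43.1
grasp_force: 61.9
```

Call:
carry_out:
  motion:
    - [0, 0, 0, 2, -0.5, -15, -1]
    - [0, 0, 0, 2, -0.5, -40, -1]
    - [0, 0, 0, 2, -0.5, -65, -1]
    - [0, 0, 0, -28, 9, -71, -1]
    - [0, 0, 0, -68, 22, -71, -1]

```text
clock: 3.38
position: [544.2, 58.9, 168.4]
ee_rot: [-0.707, 0.708, -0.0, 0.001]
contact_force: [0.4, 1.4, -2.8]
gripper_width: 42.4
grasp_force: 61.7
```

```bash
python3 -c "
from h import *
go(471,289,166)
im=get_image('scene');cv2.imwrite('pics/s2.png',cv2.resize(im['color'][80:310,140:440],(780,598)))"
```

```text
turn [-0.001  0.001 -0.002] shift [-230.    73.5    2.6] pos [544.2  58.9 168.4] w 42.4 t 3.375 [ 0.4   0.32 -0.29 -0.   -0.95 -0.41]
```

View pics/s2.png

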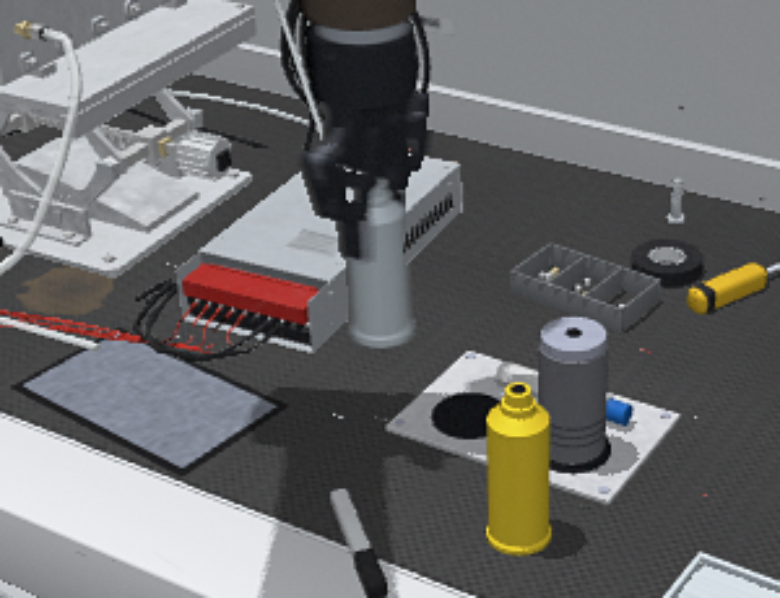

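The slim filter is held upright at crop (378,270), pad A is bare at (465,415), and the mat is clear except for a cable at its left rear edge.

Call:
carry_out:
  motion:
    - [0, 0, 0, -50, 16, 1, -1]
    - [0, 0, 0, -100, 32, 1, -1]
    - [0, 0, 0, -150, 48, 1, -1]
    - [0, 0, 0, -195, 62, 1, -1]
    - [0, 0, 0, -230, 73.5, 1, -1]

```text
clock: 4.05
position: [469.5, 290.2, 166.7]
ee_rot: [0.708, -0.706, -0.0, 0.0]
contact_force: [1.2, 0.1, -3.0]
gripper_width: 42.5
grasp_force: 61.8
```

Run:
```python
from h import *
go(471,289,100)
T=get_image("top");S=get_image("scene")
for n,im,box in(("T",T,(270,200,320,245)),("S",S,(290,215,345,260))):
    x0,y0,x1,y1=box;c=im["color"];g=cv2.cvtColor(c,cv2.COLOR_BGR2GRAY)[y0:y1,x0:x1]
    m=(g<75).astype(np.uint8)*255
    k=max(cv2.findContours(m,cv2.RETR_EXTERNAL,cv2.CHAIN_APPROX_NONE)[0],key=cv2.contourArea)
    P=np.array([onz(im,u+x0,v+y0,11)[:2] for u,v in k[:,0].astype(float)],np.float32)
    print(n,cv2.minEnclosingCircle(P),cv2.fitEllipse(P))
```

```text
turn [0.    0.    0.002] shift [ 1.2 -1.5 66.7] pos [469.5 290.2 166.7] w 42.5 t 4.05 [ 0.85  0.33 -0.28 -0.   -0.95 -0.85]
T ((565.868896484375, -8.480894088745117), 29.09229850769043) ((565.9589233398438, -8.25224781036377), (55.653438568115234, 56.823585510253906), 9.02520751953125)
S ((587.2314453125, 47.20576477050781), 55.88711166381836) ((595.1458740234375, 61.02935028076172), (53.63507843017578, 104.5547103881836), 99.80834197998047)
```

Call:
carry_out:
  motion:
    - [0, 0, 0, 0, 0, 30, -1]
    - [0, 0, 0, 0, 0, 60, -1]
    - [0, 0, 0, 0, 0, 70, -1]
    - [0, 0, 0, 0, 0, 72, -1]
    - [0, 0, 0, 0, 0, 73, -1]

```text
clock: 4.78
position: [471.3, 289.1, 94.4]
ee_rot: [0.707, -0.707, 0.0, -0.001]
contact_force: [-0.2, 0.4, -3.4]
gripper_width: 42.8
grasp_force: 61.9
```

Call:
carry_out:
  motion:
    - [0, 0, 0, 0, 0, 1, -1]
    - [0, 0, 0, 0, 0, 2, -1]
    - [0, 0, 0, 0, 0, 2.5, -1]
    - [0, 0, 0, 0, 0, 3, -1]
    - [0, 0, 0, 0, 0, 3, -1]

```text
clock: 5.4
position: [470.8, 289.1, 91.7]
ee_rot: [0.708, -0.707, 0.0, -0.001]
contact_force: [-2.4, -0.9, 5.2]
gripper_width: 42.4
grasp_force: 63.0
```

Call:
carry_out:
  motion:
    - [0, 0, 0, 0, 0, 0, 1]
    - [0, 0, 0, 0, 0, 0, 1]
    - [0, 0, 0, 0, 0, 0, 1]
    - [0, 0, 0, 0, 0, -25, 1]
    - [0, 0, 0, 0, 0, -75, 1]

```text
clock: 6.02
position: [469.6, 287.7, 163.9]
ee_rot: [0.707, -0.707, 0.0, 0.003]
contact_force: [0.4, -0.1, 0.5]
gripper_width: 85.1
grasp_force: 0.0
```

Run:
```python
from h import *
go(567.5,-100.5,175)
im=get_image('scene');cv2.imwrite('pics/s3.png',cv2.resize(im['color'][120:300,140:440],(780,468)))
```

```text
turn [ 0.004 -0.004  0.001] shift [388.3 -97.6  -9.8] pos [469.6 287.7 163.9] w 85.1 t 6.025 [ 0.84  0.34 -0.29 -0.   -0.95 -0.84]
```

View pics/s3.png

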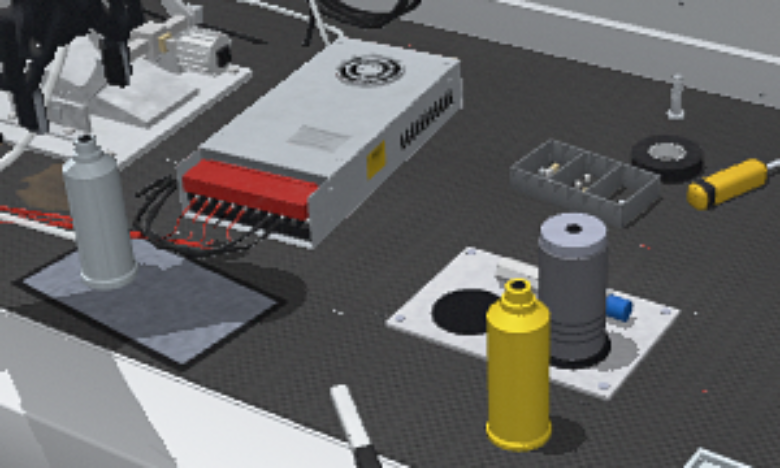

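The slim filter stands upright on the mat (foot at crop (108,275)), clear of the cable. Next is the squat filter.

Call:
carry_out:
  motion:
    - [0, 0, 0, 0, 0, -25, 1]
    - [0, 0, 0, 58, -15, -30, 1]
    - [0, 0, 0, 116, -29, -30, 1]
    - [0, 0, 0, 174, -44, -30, 1]
    - [0, 0, 0, 232, -58, -30, 1]

```text
clock: 6.7
position: [529.2, 55.1, 195.4]
ee_rot: [0.708, -0.707, 0.0, -0.0]
contact_force: [0.8, 0.0, -0.1]
gripper_width: 85.4
grasp_force: 0.0
```

Call:
carry_out:
  motion:
    - [0, 0, 0, 58, -14, 0, 1]
    - [0, 0, 0, 116, -28, 0, 1]
    - [0, 0, 0, 157, -39, 0, 1]
    - [0, 0, 0, 157, -39, 0, 1]
    - [0, 0, 0, 157, -39, 0, 1]

```text
clock: 7.32
position: [567.8, -100.0, 195.0]
ee_rot: [0.707, -0.707, -0.0, 0.0]
contact_force: [0.7, -0.4, 1.0]
gripper_width: 85.4
grasp_force: 0.0
```

Run:
```python
from h import *
go(567.5,-100.5,83)
```

```text
turn [0.    0.    0.001] shift [  0.5   0.2 112. ] pos [ 567.8 -100.   195. ] w 85.4 t 7.325 [ 0.11  0.34 -0.19 -0.   -1.04 -0.11]
```

Call:
carry_out:
  motion:
    - [0, 0, 0, 0.5, 0, 50, 1]
    - [0, 0, 0, 0.5, 0, 90, 1]
    - [0, 0, 0, 0.5, 0, 112, 1]
    - [0, 0, 0, 0.5, 0, 112, 1]
    - [0, 0, 0, 0.5, 0, 112, 1]

```text
clock: 7.95
position: [568.9, -99.8, 84.6]
ee_rot: [0.708, -0.706, 0.001, -0.001]
contact_force: [-0.1, 0.5, 0.9]
gripper_width: 85.4
grasp_force: 0.0
```

Call:
carry_out:
  motion:
    - [0, 0, 0, 0, 0, 0, -1]
    - [0, 0, 0, 0, 0, 0, -1]
    - [0, 0, 0, 0, 0, 0, -1]
    - [0, 0, 0, 0, 0, 0, -1]
    - [0, 0, 0, 0, 0, 0, -1]

```text
clock: 8.57
position: [568.6, -100.7, 84.6]
ee_rot: [0.708, -0.707, 0.001, -0.001]
contact_force: [-1.2, 0.1, 5.9]
gripper_width: 50.4
grasp_force: 63.4
```

Call:
carry_out:
  motion:
    - [0, 0, 0, 0, 0, -15, -1]
    - [0, 0, 0, 0, 0, -40, -1]
    - [0, 0, 0, 0, 0, -65, -1]
    - [0, 0, 0, -30, 11, -70, -1]
    - [0, 0, 0, -75, 27, -70, -1]

```text
clock: 9.2
position: [540.9, -25.6, 154.1]
ee_rot: [-0.706, 0.708, -0.0, 0.001]
contact_force: [0.6, 0.6, -1.8]
gripper_width: 50.2
grasp_force: 63.0
```

Call:
carry_out:
  motion:
    - [0, 0, 0, -50, 18, 0, -1]
    - [0, 0, 0, -100, 36, 0, -1]
    - [0, 0, 0, -150, 54, 0, -1]
    - [0, 0, 0, -195, 70, 0, -1]
    - [0, 0, 0, -225, 80, 0, -1]

```text
clock: 9.82
position: [459.6, 200.9, 153.7]
ee_rot: [0.708, -0.706, -0.0, -0.0]
contact_force: [0.9, -0.6, -2.4]
gripper_width: 50.5
grasp_force: 62.9
```

Run:
```python
from h import *
go(462,199,78)
im=get_image('scene');cv2.imwrite('pics/s4.png',cv2.resize(im['color'][120:300,140:440],(780,468)))
```

```text
turn [0.    0.    0.002] shift [ 2.  -2.4 75.7] pos [459.6 200.9 153.7] w 50.5 t 9.825 [ 0.74  0.27 -0.42 -0.   -0.88 -0.73]
```

View pics/s4.png

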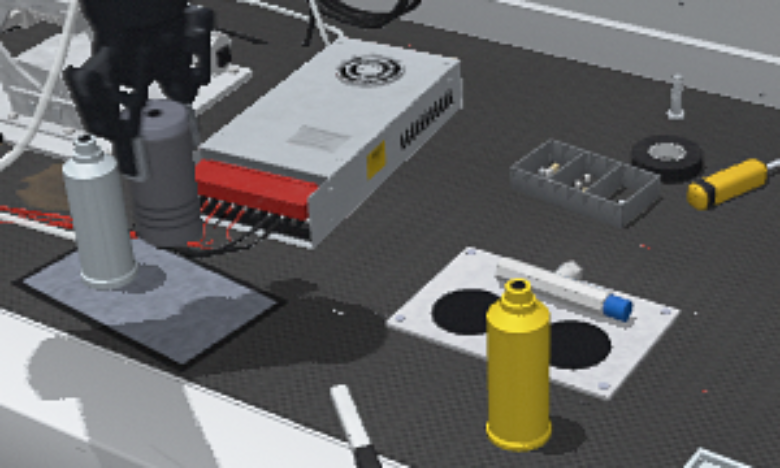

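The squat filter is held upright above the mat, beside the slim one. Both pads and the tee (crop (500,270)–(630,307)) are uncovered. I lower it.

Call:
carry_out:
  motion:
    - [0, 0, 0, 0, 0, 30, -1]
    - [0, 0, 0, 0, 0, 60, -1]
    - [0, 0, 0, 0, 0, 71, -1]
    - [0, 0, 0, 0, 0, 73, -1]
    - [0, 0, 0, 0, 0, 74, -1]

```text
clock: 10.5
position: [461.4, 199.6, 80.3]
ee_rot: [0.707, -0.707, 0.0, -0.001]
contact_force: [0.6, 1.0, -1.5]
gripper_width: 50.5
grasp_force: 63.0
```

Call:
carry_out:
  motion:
    - [0, 0, 0, 0, 0, 1, -1]
    - [0, 0, 0, 0, 0, 2, -1]
    - [0, 0, 0, 0, 0, 2.5, -1]
    - [0, 0, 0, 0, 0, 3, -1]
    - [0, 0, 0, 0, 0, 3, -1]

```text
clock: 11.12
position: [460.9, 199.5, 77.6]
ee_rot: [0.708, -0.707, 0.0, -0.001]
contact_force: [-2.7, -0.6, 6.5]
gripper_width: 50.2
grasp_force: 64.1
```

Call:
carry_out:
  motion:
    - [0, 0, 0, 0, 0, 0, 1]
    - [0, 0, 0, 0, 0, 0, 1]
    - [0, 0, 0, 0, 0, 0, 1]
    - [0, 0, 0, 0, 0, -50, 1]
    - [0, 0, 0, 0, 0, -110, 1]

```text
clock: 11.75
position: [460.1, 198.7, 186.4]
ee_rot: [0.707, -0.707, -0.0, 0.002]
contact_force: [0.6, 0.0, 0.5]
gripper_width: 85.4
grasp_force: 0.0
```

Run:
```python
from h import *
T=get_image("top");S=get_image("scene")
o=np.zeros((580,800,3),np.uint8)
o[:400,:400]=cv2.resize(T["color"][165:265,265:365],(400,400),interpolation=cv2.INTER_CUBIC);o[:400,400:]=cv2.resize(S["color"][180:280,295:395],(400,400),interpolation=cv2.INTER_CUBIC)
o[400:,:360]=cv2.resize(S["color"][150:290,140:420],(360,180))
cv2.imwrite('pics/s5.png',o)
c=T["color"];hsv=cv2.cvtColor(c,cv2.COLOR_BGR2HSV)
for im,n in((T,"T"),(S,"S")):
    c=im["color"];hsv=cv2.cvtColor(c,cv2.COLOR_BGR2HSV);m=((hsv[...,0]>95)&(hsv[...,0]<125)&(hsv[...,1]>120)).astype(np.uint8)*255
    for k in cv2.findContours(m,cv2.RETR_EXTERNAL,cv2.CHAIN_APPROX_NONE)[0]:
        x,y,w,h=cv2.boundingRect(k)
        if cv2.contourArea(k)>20 and 270<x<400 and 170<y<270: print(n,(x,y,w,h),onz(im,x+w/2,y+h/2,20).round(1))
c=T["color"][...,1]
for u in range(270,368,6): print(u,c[176:206,u])
for n,im,box in(("A",T,(274,200,318,245)),("B",T,(318,200,366,245))):
    x0,y0,x1,y1=box;g=cv2.cvtColor(im["color"],cv2.COLOR_BGR2GRAY)[y0:y1,x0:x1];m=(g<75).astype(np.uint8)*255
    k=max(cv2.findContours(m,cv2.RETR_EXTERNAL,cv2.CHAIN_APPROX_NONE)[0],key=cv2.contourArea)
    P=np.array([onz(im,u+x0,v+y0,11)[:2] for u,v in k[:,0].astype(float)],np.float32);print(n,cv2.minEnclosingCircle(P),cv2.fitEllipse(P))
```

```text
T (346, 192, 9, 7) [ 615.  -116.6   20. ]
S (372, 233, 11, 11) [ 614.4 -118.4   20. ]
270 [ 65  66  68  64  71  99 124 128 130 132 128 130 129 128 124 121 120 120
 123 123 125 118 115 121 119 112 117 117 116 115]
276 [ 65  70  68  68  86 164 219 199 181 190 201 217 222 222 224 222 222 224
 223 222 224 223 222 223 221 223 225 221 219 221]
282 [ 68  68  64  65 100 171 223 224 221 220 219 221 218 218 219 222 223 224
 223 220 218 211 216 214 218 222 224 222 223 220]
288 [ 66  60  61  67  87 165 221 223 223 221 219 217 221 217 218 216 221 217
 215 220 219 219 221 220 219 222 220 223 221 222]
294 [ 66  66  70  65 105 170 213 219 222 221 218 215 220 219 209 212 214 217
 216 218 214 222 221 215 215 218 217 216 217 219]
300 [ 72  69  69  84 123 182 211 211 209 212 218 214 204 191 190 196 213 225
 229 228 208 170 152 153 186 215 222 216 216 212]
306 [ 67  68  69  93 152 203 219 219 220 219 220 217 209 204 193 193 212 221
 226 225 205 166 151 156 189 218 216 212 214 218]
312 [ 70  73  62  84 159 212 215 216 220 220 215 217 216 205 193 198 207 218
 223 223 202 179 156 147 145 177 210 213 215 215
[... 772 characters left out ...]
  67  95 165 217 223 220 221 217 215 219 221 221 225 205 162 123 104
 108 104 110 100 102 133 188 216 217 216 214 211]
360 [ 62  64  95 167 222 219 216 217 213 219 217 218 218 217 218 216 215 218
 220 219 220 214 219 218 221 219 215 212 211 211]
366 [ 68  72 108 169 218 211 200 201 212 213 213 215 217 220 228 226 222 223
 223 223 219 214 214 215 219 215 214 218 219 214]
A ((565.809814453125, -8.445598602294922), 29.094303131103516) ((565.9808959960938, -8.186187744140625), (55.68756866455078, 56.86568069458008), 8.356446266174316)
B ((566.8590087890625, -100.07245635986328), 28.96749496459961) ((566.9326782226562, -99.95391082763672), (55.21438980102539, 56.6588020324707), 6.296756744384766)
```

View pics/s5.png

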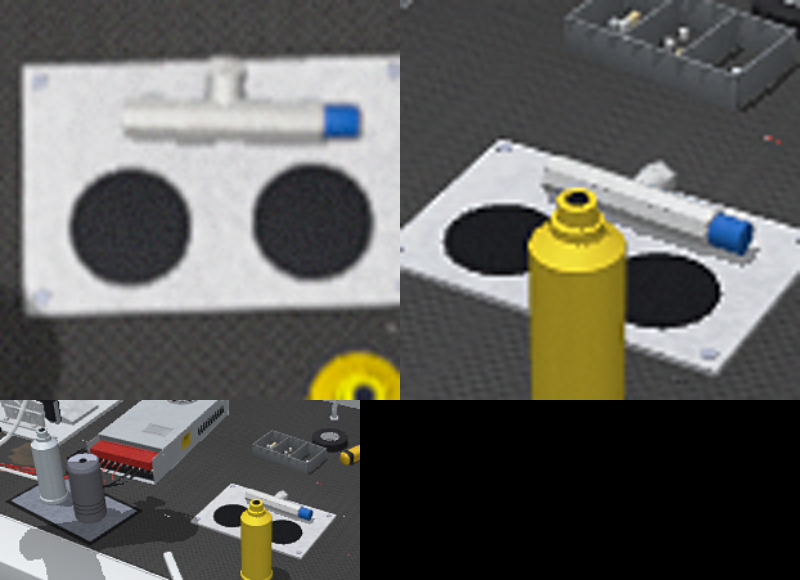

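Both filters stand on the mat, let go. The tee lies undisturbed, with its run at crop (123,118)–(361,121) and its branch pointing away. I fetch it now.

Call:
carry_out:
  motion:
    - [0, 0, 0, 45, -25, 0, 1]
    - [0, 0, 0, 95, -52, 0, 0.5]
    - [0, 0, 0, 145, -80, 0, 0]
    - [0, 0, 0, 195, -107, 0, 0]
    - [0, 0, 0, 245, -134, 0, 0]

```text
clock: 12.48
position: [595.5, -47.3, 185.7]
ee_rot: [0.707, -0.707, -0.0, 0.0]
contact_force: [0.6, 0.5, -0.1]
gripper_width: 42.5
grasp_force: 0.0
```

Run:
```python
from h import *
T=get_image("top")
for u,v in((296,194.7),(325,194.8),(350.5,195),(355.3,195.2)): print(onz(T,u,v,19).round(1))
go(616,-83.5,60)
```

```text
[619.   -6.9  19. ]
[617.7 -65.3  19. ]
[ 616.3 -116.7   19. ]
[ 615.7 -126.4   19. ]
turn [-0.001 -0.002 -0.003] shift [ 30.8 -17.9 125.5] pos [598.1 -52.4 185.4] w 42.8 t 12.525 [ 0.18  0.39 -0.14  0.   -1.04 -0.19]
```

Call:
carry_out:
  motion:
    - [0, 0, 0.025, 38.5, -22, 0, 0]
    - [0, 0, 0.025, 38.5, -22, 40, 0]
    - [0, 0, 0.025, 38.5, -22, 90, 0]
    - [0, 0, 0.025, 38.5, -22, 120, 0]
    - [0, 0, 0.025, 38.5, -22, 120, 0]

```text
clock: 13.15
position: [614.8, -84.3, 63.1]
ee_rot: [-0.698, 0.716, 0.002, -0.003]
contact_force: [0.0, 0.0, 1.4]
gripper_width: 42.8
grasp_force: 0.0
```

Run:
```python
from h import *
go(617,-84,26)
im=get_image('scene');cv2.imwrite('pics/s6.png',cv2.resize(im['color'][160:290,290:410],(600,600)))
```

```text
turn [ 0.007 -0.001 -0.024] shift [-0.4 -2.4 37.1] pos [614.8 -84.3  63.1] w 42.8 t 13.15 [ 0.12  0.56 -0.21 -0.   -0.81 -0.15]
```

View pics/s6.png

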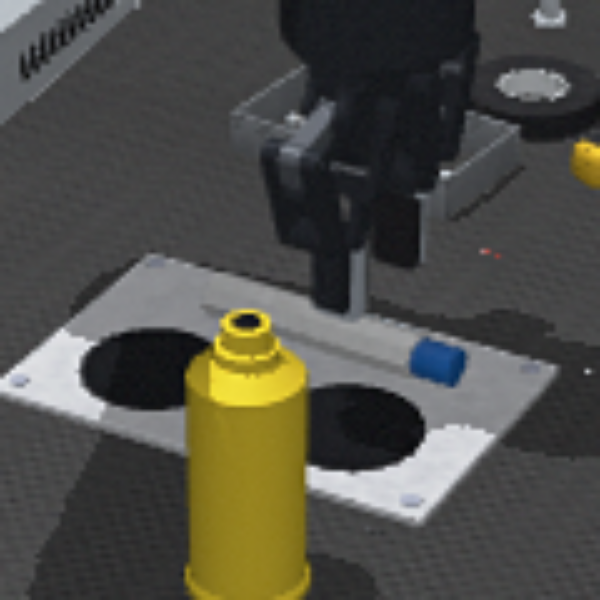

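The fingers are open and straddle the run behind the blue end (crop (340,300)). I descend and close.

Call:
carry_out:
  motion:
    - [0, 0, 0, 0, -2, 15, 0]
    - [0, 0, 0, 0, -2, 28, 0]
    - [0, 0, 0, 0, -2, 34, 0]
    - [0, 0, 0, 0, -2, 37, 0]
    - [0, 0, 0, 0, -2, 37, 0]

```text
clock: 13.82
position: [619.0, -84.1, 29.3]
ee_rot: [-0.699, 0.716, -0.0, -0.0]
contact_force: [-0.1, 0.1, -0.0]
gripper_width: 42.6
grasp_force: 0.0
```

Call:
carry_out:
  motion:
    - [0, 0, 0, 0, 0, 0, -1]
    - [0, 0, 0, 0, 0, 0, -1]
    - [0, 0, 0, 0, 0, 0, -1]
    - [0, 0, 0, 0, 0, 0, -1]
    - [0, 0, 0, 0, 0, -5, -1]

```text
clock: 14.45
position: [618.2, -84.1, 33.7]
ee_rot: [-0.698, 0.716, 0.001, -0.001]
contact_force: [0.2, 0.1, -1.1]
gripper_width: 19.3
grasp_force: 58.9
```

Call:
carry_out:
  motion:
    - [0, 0, 0, 0, 0, -25, -1]
    - [0, 0, 0, 0, 0, -60, -1]
    - [0, 0, -0.01, 15, 11, -95, -1]
    - [0, 0, -0.02, 50, 36, -110, -1]
    - [0, 0, -0.025, 85, 61, -110, -1]

```text
clock: 15.08
position: [555.8, -168.2, 145.6]
ee_rot: [0.708, -0.706, 0.001, -0.001]
contact_force: [0.2, -0.2, -2.2]
gripper_width: 19.4
grasp_force: 58.9
```

Call:
carry_out:
  motion:
    - [0, 0, 0, 40, 30, 0, -1]
    - [0, 0, 0, 80, 60, 0, -1]
    - [0, 0, 0, 120, 90, 0, -1]
    - [0, 0, 0, 150, 112, 0, -1]
    - [0, 0, 0, 166, 124, 0, -1]

```text
clock: 15.7
position: [430.5, -334.8, 143.9]
ee_rot: [-0.707, 0.707, 0.001, -0.0]
contact_force: [0.7, -0.2, -1.2]
gripper_width: 19.6
grasp_force: 58.9
```

Run:
```python
from h import *
go(428,-333,60)
im=get_image('scene');cv2.imwrite('pics/s7.png',cv2.resize(im['color'][190:390,350:540],(570,600)))
```

```text
turn [ 0.001  0.001 -0.001] shift [-1.7  2.4 83.9] pos [ 430.5 -334.8  143.9] w 19.6 t 15.7 [-0.36  0.35 -0.33 -0.   -0.9   0.36]
```

View pics/s7.png

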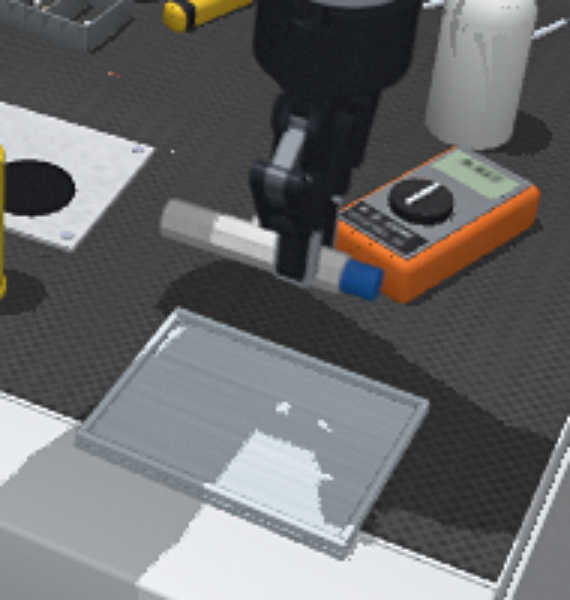

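The tee is held level over the tray with its run along y, at crop (165,215)–(380,280). I lower it.

Call:
carry_out:
  motion:
    - [0, 0, 0, -1, 1, 40, -1]
    - [0, 0, 0, -1, 1, 80, -1]
    - [0, 0, 0, -1, 1, 105, -1]
    - [0, 0, 0, -1, 1, 111, -1]
    - [0, 0, 0, -1, 1, 113, -1]

```text
clock: 16.38
position: [431.8, -332.7, 31.5]
ee_rot: [0.708, -0.706, 0.0, -0.0]
contact_force: [0.4, 1.2, -0.1]
gripper_width: 19.6
grasp_force: 59.0
```

Call:
carry_out:
  motion:
    - [0, 0, 0, 0, 0, 1.5, -1]
    - [0, 0, 0, 0, 0, 3, -1]
    - [0, 0, 0, 0, 0, 4, -1]
    - [0, 0, 0, 0, 0, 4.5, -1]
    - [0, 0, 0, 0, 0, 4.5, -1]

```text
clock: 17.0
position: [431.2, -332.9, 27.0]
ee_rot: [0.707, -0.707, 0.0, -0.0]
contact_force: [-0.2, -0.2, 0.7]
gripper_width: 19.4
grasp_force: 59.0
```

Call:
carry_out:
  motion:
    - [0, 0, 0, 0, 0, 1, -1]
    - [0, 0, 0, 0, 0, 2, -1]
    - [0, 0, 0, 0, 0, 2, -1]

```text
clock: 17.38
position: [431.2, -332.9, 26.9]
ee_rot: [0.708, -0.706, 0.0, 0.0]
contact_force: [-3.1, 2.5, 13.2]
gripper_width: 19.3
grasp_force: 60.4
```

Call:
carry_out:
  motion:
    - [0, 0, 0, 0, 0, -1, -0.1]
    - [0, 0, 0, 0, 0, -1, 0]
    - [0, 0, 0, 0, 0, -1, 0]
    - [0, 0, 0, 0, 0, -30, 0]
    - [0, 0, 0, 0, 0, -80, 0]

```text
clock: 18.0
position: [429.8, -332.2, 103.6]
ee_rot: [0.707, -0.707, -0.003, 0.001]
contact_force: [1.4, 0.0, -0.2]
gripper_width: 42.7
grasp_force: 0.0
```

Call:
carry_out:
  motion:
    - [0, 0, 0, 0, 0, -55, 0.5]
    - [0, 0, 0, 0, 0, -90, 1]
    - [0, 0, 0, -58, 2, -90, 1]
    - [0, 0, 0, -116, 4, -90, 1]
    - [0, 0, 0, -174, 6, -90, 1]

```text
clock: 18.62
position: [424.6, -157.4, 194.7]
ee_rot: [0.707, -0.707, 0.0, -0.0]
contact_force: [1.4, 0.6, -0.0]
gripper_width: 85.5
grasp_force: 0.0
```

Run:
```python
from h import *
im=get_image('scene');T=get_image('top')
o=np.zeros((600,800,3),np.uint8);o[:,:400]=cv2.resize(im['color'][270:390,355:500],(400,331)).repeat(1,0)[:600] if 0 else 0
o[:330,:400]=cv2.resize(im['color'][270:390,355:500],(400,330));o[:330,400:]=cv2.resize(T['color'][235:330,395:510],(400,330))
o[330:,:400]=cv2.resize(im['color'][160:290,140:333],(400,270));o[330:,400:]=cv2.resize(T['color'][200:320,100:278],(400,270))
cv2.imwrite('pics/s8.png',o)
```

```text
(no output)
```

View pics/s8.png

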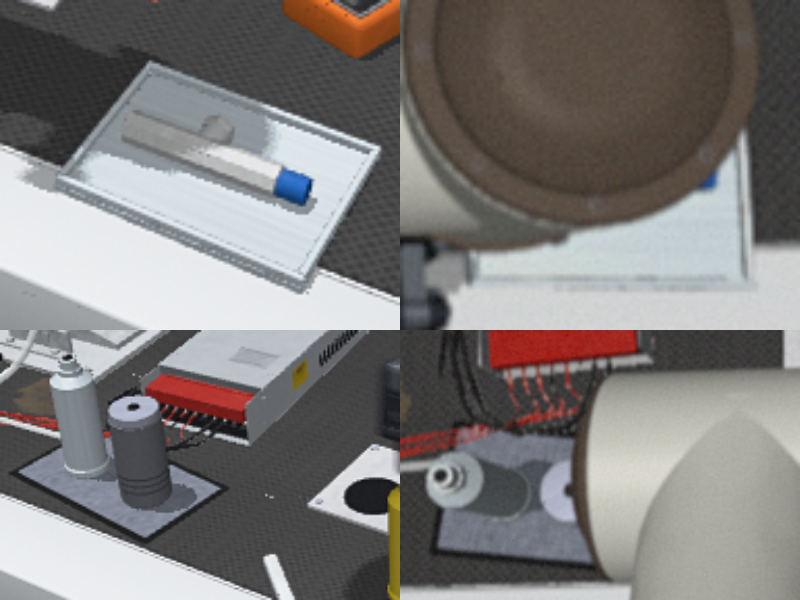

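The tee lies flat inside the tray (top-left view, run (120,130)–(310,190)), and both filters still stand on the mat. Now I return the squat filter.

Call:
carry_out:
  motion:
    - [0, 0, 0, -58, -6, 0, 1]
    - [0, 0, 0, -116, -12, 0, 1]
    - [0, 0, 0, -174, -18, 0, 1]
    - [0, 0, 0, -232, -24, 0, 1]
    - [0, 0, 0, -290, -30, 0, 1]

```text
clock: 19.35
position: [454.8, 132.8, 194.8]
ee_rot: [0.707, -0.707, 0.0, -0.0]
contact_force: [0.6, 0.4, 0.2]
gripper_width: 85.7
grasp_force: 0.0
```

Call:
carry_out:
  motion:
    - [0, 0, 0, -50, -5, 0, 1]
    - [0, 0, 0, -68, -6, 0, 1]
    - [0, 0, 0, -68, -6, 0, 1]
    - [0, 0, 0, -68, -6, 0, 1]

```text
clock: 19.85
position: [460.3, 198.0, 194.5]
ee_rot: [-0.707, 0.707, 0.0, -0.001]
contact_force: [0.1, -1.0, -0.2]
gripper_width: 85.6
grasp_force: 0.0
```

Run:
```python
from h import *
go(461,199.5,77.6)
```

```text
turn [ 0.001 -0.001 -0.   ] shift [ -1.6  -0.8 116.9] pos [460.3 198.  194.5] w 85.6 t 19.85 [ 0.73  0.22 -0.37 -0.   -0.99 -0.73]
```

Call:
carry_out:
  motion:
    - [0, 0, 0, -1.5, -0.8, 50, 1]
    - [0, 0, 0, -1.5, -0.8, 95, 1]
    - [0, 0, 0, -1.5, -0.8, 117, 1]
    - [0, 0, 0, -1.5, -0.8, 117, 1]
    - [0, 0, 0, -1.5, -0.8, 117, 1]

```text
clock: 20.48
position: [462.2, 200.5, 79.0]
ee_rot: [0.707, -0.707, 0.0, -0.001]
contact_force: [-0.0, -0.1, 0.0]
gripper_width: 84.8
grasp_force: 0.0
```

Call:
carry_out:
  motion:
    - [0, 0, 0, 0, 0, 0, -1]
    - [0, 0, 0, 0, 0, 0, -1]
    - [0, 0, 0, 0, 0, 0, -1]
    - [0, 0, 0, 0, 0, 0, -1]
    - [0, 0, 0, 0, 0, 0, -1]

```text
clock: 21.1
position: [461.6, 201.1, 79.1]
ee_rot: [0.708, -0.707, 0.0, -0.001]
contact_force: [-0.9, -0.2, 5.5]
gripper_width: 50.4
grasp_force: 61.7
```

Call:
carry_out:
  motion:
    - [0, 0, 0, 0, 0, -15, -1]
    - [0, 0, 0, 0, 0, -40, -1]
    - [0, 0, 0, 0, 0, -65, -1]
    - [0, 0, 0, 30, -11, -75, -1]
    - [0, 0, 0, 75, -27, -75, -1]

```text
clock: 21.72
position: [488.9, 126.2, 154.0]
ee_rot: [0.708, -0.706, 0.0, -0.001]
contact_force: [0.3, 0.4, -2.3]
gripper_width: 50.3
grasp_force: 63.0
```

Call:
carry_out:
  motion:
    - [0, 0, 0, 50, -18, 0, -1]
    - [0, 0, 0, 100, -36, 0, -1]
    - [0, 0, 0, 150, -54, 0, -1]
    - [0, 0, 0, 195, -70, 0, -1]
    - [0, 0, 0, 225, -80, 0, -1]

```text
clock: 22.35
position: [568.6, -101.1, 152.4]
ee_rot: [-0.707, 0.707, 0.0, -0.0]
contact_force: [-0.0, 0.1, -2.4]
gripper_width: 50.1
grasp_force: 62.9
```

Call:
carry_out:
  motion:
    - [0, 0, 0, 0, 0, 0, -1]
    - [0, 0, 0, 0, 0, 0, -1]

```text
clock: 22.6
position: [568.0, -98.8, 152.4]
ee_rot: [0.707, -0.707, -0.001, 0.0]
contact_force: [0.1, -0.7, -2.5]
gripper_width: 50.4
grasp_force: 63.0
```

Run:
```python
from h import *
go(568.3,-99.3,86.1)
```

```text
turn [0.001 0.    0.001] shift [ 0.5 -0.4 66.3] pos [568.  -98.8 152.4] w 50.4 t 22.6 [ 0.11  0.39 -0.24 -0.   -0.94 -0.11]
```

Call:
carry_out:
  motion:
    - [0, 0, 0, 0.5, -0.3, 30, -1]
    - [0, 0, 0, 0.5, -0.3, 52, -1]
    - [0, 0, 0, 0.5, -0.3, 61, -1]
    - [0, 0, 0, 0.5, -0.3, 63, -1]
    - [0, 0, 0, 0.5, -0.3, 64, -1]

```text
clock: 23.22
position: [569.6, -99.3, 89.7]
ee_rot: [0.708, -0.706, 0.001, -0.001]
contact_force: [1.3, 0.4, -3.0]
gripper_width: 49.8
grasp_force: 63.0
```

Call:
carry_out:
  motion:
    - [0, 0, 0, 0, 0, 1, -1]
    - [0, 0, 0, 0, 0, 2, -1]
    - [0, 0, 0, 0, 0, 2.5, -1]
    - [0, 0, 0, 0, 0, 3, -1]
    - [0, 0, 0, 0, 0, 3, -1]

```text
clock: 23.85
position: [569.0, -99.7, 86.2]
ee_rot: [0.707, -0.707, 0.0, -0.0]
contact_force: [-0.3, -0.2, 0.8]
gripper_width: 50.3
grasp_force: 63.3
```

Call:
carry_out:
  motion:
    - [0, 0, 0, 0, 0, 0.5, -1]
    - [0, 0, 0, 0, 0, 0.5, 1]
    - [0, 0, 0, 0, 0, 0.5, 1]
    - [0, 0, 0, 0, 0, 0.5, 1]
    - [0, 0, 0, 0, 0, -50, 1]

```text
clock: 24.48
position: [566.2, -99.7, 132.3]
ee_rot: [0.707, -0.707, -0.004, 0.004]
contact_force: [-0.1, -0.2, 0.4]
gripper_width: 85.3
grasp_force: 0.0
```

Call:
carry_out:
  motion:
    - [0, 0, 0, 0, 0, -60, 1]
    - [0, 0, 0, -58, 15, -62, 1]
    - [0, 0, 0, -116, 29, -62, 1]
    - [0, 0, 0, -174, 44, -62, 1]
    - [0, 0, 0, -232, 58, -62, 1]

```text
clock: 25.1
position: [510.1, 134.0, 198.1]
ee_rot: [0.707, -0.707, 0.0, -0.0]
contact_force: [0.5, 0.5, 0.2]
gripper_width: 85.2
grasp_force: 0.0
```

Call:
carry_out:
  motion:
    - [0, 0, 0, -58, 14, 0, 1]
    - [0, 0, 0, -116, 28, 0, 1]
    - [0, 0, 0, -157, 39, 0, 1]
    - [0, 0, 0, -157, 39, 0, 1]
    - [0, 0, 0, -157, 39, 0, 1]

```text
clock: 25.72
position: [471.4, 289.0, 197.6]
ee_rot: [0.708, -0.707, -0.0, 0.0]
contact_force: [-0.1, -1.3, 0.0]
gripper_width: 85.1
grasp_force: 0.0
```

Run:
```python
from h import *
go(471,289,92)
T=get_image('top');S=get_image('scene')
o=np.zeros((400,800,3),np.uint8)
o[:,:400]=cv2.resize(T["color"][165:265,265:365],(400,400),interpolation=cv2.INTER_CUBIC);o[:,400:]=cv2.resize(S["color"][150:290,280:420],(400,400));cv2.imwrite('pics/s9.png',o)
```

```text
turn [ 0.001 -0.     0.001] shift [-1.000e-01  3.000e-01  1.056e+02] pos [471.4 289.  197.6] w 85.1 t 25.725 [ 0.84  0.3  -0.24 -0.   -1.03 -0.84]
```

View pics/s9.png

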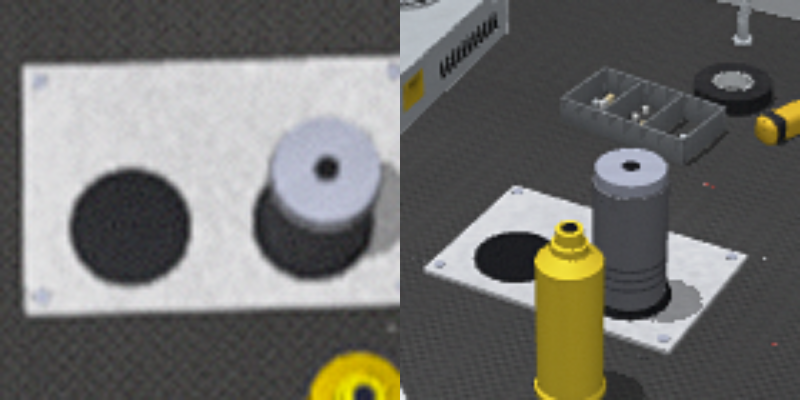

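The squat filter is centred on pad B again. Its hole is at top (346.5,207), against (345.7,206.6) at the start. Next is the slim filter.

Call:
carry_out:
  motion:
    - [0, 0, 0, 0, 0, 45, 1]
    - [0, 0, 0, 0, 0, 85, 1]
    - [0, 0, 0, 0, 0, 105.5, 1]
    - [0, 0, 0, 0, 0, 105.5, 1]
    - [0, 0, 0, 0, 0, 105.5, 1]

```text
clock: 26.45
position: [472.5, 289.2, 93.4]
ee_rot: [0.707, -0.707, 0.0, -0.001]
contact_force: [-0.1, -0.5, -0.1]
gripper_width: 85.5
grasp_force: 0.0
```

Call:
carry_out:
  motion:
    - [0, 0, 0, 0, 0, 0, -1]
    - [0, 0, 0, 0, 0, 0, -1]
    - [0, 0, 0, 0, 0, 0, -1]
    - [0, 0, 0, 0, 0, 0, -1]
    - [0, 0, 0, 0, 0, 0, -1]

```text
clock: 27.08
position: [471.6, 289.6, 93.4]
ee_rot: [0.708, -0.707, 0.0, -0.0]
contact_force: [-1.3, -0.5, 4.8]
gripper_width: 42.6
grasp_force: 60.9
```

Call:
carry_out:
  motion:
    - [0, 0, 0, 0, 0, -15, -1]
    - [0, 0, 0, 0, 0, -40, -1]
    - [0, 0, 0, 0, 0, -65, -1]
    - [0, 0, 0, 30, -10, -75, -1]
    - [0, 0, 0, 75, -24, -75, -1]

```text
clock: 27.7
position: [496.1, 214.7, 168.7]
ee_rot: [0.708, -0.706, 0.0, -0.001]
contact_force: [0.6, -0.2, -3.3]
gripper_width: 42.1
grasp_force: 61.6
```

Call:
carry_out:
  motion:
    - [0, 0, 0, 50, -16, 0, -1]
    - [0, 0, 0, 100, -32, 0, -1]
    - [0, 0, 0, 150, -48, 0, -1]
    - [0, 0, 0, 195, -63, 0, -1]
    - [0, 0, 0, 223, -71.5, 0, -1]

```text
clock: 28.32
position: [567.3, -10.8, 167.2]
ee_rot: [-0.707, 0.708, 0.0, -0.0]
contact_force: [-0.6, 0.7, -3.1]
gripper_width: 42.8
grasp_force: 61.6
```

Call:
carry_out:
  motion:
    - [0, 0, 0, 0, 0, 0, -1]
    - [0, 0, 0, 0, 0, 0, -1]

```text
clock: 28.58
position: [566.9, -8.5, 167.2]
ee_rot: [0.707, -0.707, -0.0, 0.0]
contact_force: [-0.5, -0.1, -2.6]
gripper_width: 42.3
grasp_force: 61.6
```

Run:
```python
from h import *
go(567.2,-8.7,100.4)
```

```text
turn [0.001 0.    0.001] shift [ 0.3 -0.3 66.8] pos [566.9  -8.5 167.2] w 42.3 t 28.575 [ 0.27  0.36 -0.25 -0.   -0.97 -0.27]
```

Call:
carry_out:
  motion:
    - [0, 0, 0, 0, 0, 30, -1]
    - [0, 0, 0, 0, 0, 52, -1]
    - [0, 0, 0, 0, 0, 61, -1]
    - [0, 0, 0, 0, 0, 63, -1]
    - [0, 0, 0, 0, 0, 64, -1]

```text
clock: 29.2
position: [568.0, -8.2, 104.2]
ee_rot: [0.708, -0.706, 0.001, -0.001]
contact_force: [1.1, 0.6, -3.6]
gripper_width: 42.6
grasp_force: 61.6
```

Call:
carry_out:
  motion:
    - [0, 0, 0, 0, 0, 1, -1]
    - [0, 0, 0, 0, 0, 2, -1]
    - [0, 0, 0, 0, 0, 3, -1]
    - [0, 0, 0, 0, 0, 3.5, -1]
    - [0, 0, 0, 0, 0, 3.5, -1]

```text
clock: 29.82
position: [567.5, -8.7, 100.4]
ee_rot: [0.708, -0.707, 0.0, -0.0]
contact_force: [-1.2, -0.1, 2.5]
gripper_width: 42.4
grasp_force: 62.1
```

Call:
carry_out:
  motion:
    - [0, 0, 0, 0, 0, 0, 1]
    - [0, 0, 0, 0, 0, 0, 1]
    - [0, 0, 0, 0, 0, 0, 1]
    - [0, 0, 0, 0, 0, -45, 1]
    - [0, 0, 0, 0, 0, -100, 1]

```text
clock: 30.45
position: [566.7, -8.8, 199.8]
ee_rot: [0.707, -0.707, -0.001, 0.001]
contact_force: [1.0, 0.5, -0.5]
gripper_width: 85.3
grasp_force: 0.0
```

Call:
carry_out:
  motion:
    - [0, 0, 0, 0, 0, -20, 1]
    - [0, 0, 0, -58, 15, -30, 1]
    - [0, 0, 0, -116, 30, -30, 1]
    - [0, 0, 0, -170, 44, -30, 1]
    - [0, 0, 0, -170, 44, -30, 1]

```text
clock: 31.08
position: [522.5, 164.5, 230.0]
ee_rot: [0.709, -0.705, -0.0, -0.0]
contact_force: [-0.1, -0.4, -0.4]
gripper_width: 85.4
grasp_force: 0.0
```

Run:
```python
from h import *
T=get_image('top');S=get_image('scene')
o=np.zeros((600,800,3),np.uint8)
o[:300]=cv2.resize(T["color"][165:330,260:500],(800,550))[:300]*0
o[:,:400]=cv2.resize(T["color"][165:345,265:505],(400,300)).repeat(1,0) if 0 else 0
o[:300,:400]=cv2.resize(T["color"][165:345,265:505],(400,300));o[:300,400:]=cv2.resize(S["color"][150:390,240:560],(400,300))
o[300:,:400]=cv2.resize(T["color"][165:255,265:385],(400,300));o[300:,400:]=cv2.resize(S["color"][160:280,280:440],(400,300))
cv2.imwrite('pics/s10.png',o);s=read_state();print(s["joint_vel"].round(3),s["gripper_width"])
```

```text
[-0.034 -0.    -0.003  0.001 -0.    -0.   ] 85.41823772937909
```

View pics/s10.png

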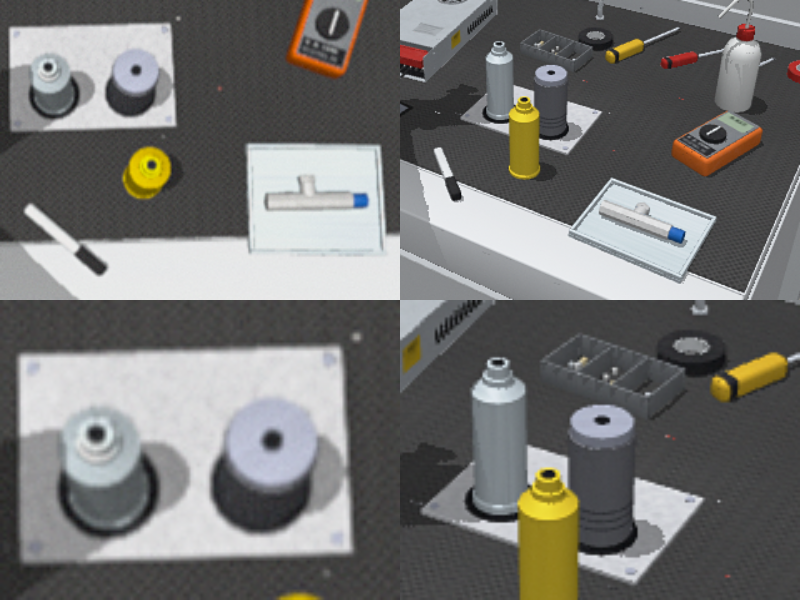

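Both filters stand upright on their pads: the slim hole is at top (294,205) against (293.3,204.2) at the start, and the squat hole is at (346.5,207). The tee lies flat in the middle of the tray, the bystanders haven't moved, and the arm is clear. I hand it in.

```bash
python3 -c "
from bench import *
print(job_done())"
```

```text
the job is handed in; nothing more can be done
None
```

The job is handed in with no verdict returned: the last images show both filters upright on the pads they came from, the tee flat in the tray, and the multimeter and marker unmoved, at about 31 s of the 128 s allowed.

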